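# Reset the ratchet of a tilting assembly board and prop it at its second notch

## Task

The tilting assembly board is propped too steep, and its ratchet will not let it down. Lift it by the red bar up against the rubber buffer until the pawl tips out, without crushing the buffer; lower it gently, without dropping it, until it lies flat so that the pawl is armed again; then raise it to its second notch and leave it propped there. Do not touch the pawl or force the board down on it, and leave the other things where they are.

Things in the scene. Friction and masses are not known exactly. Their poses are not given: they have to be found in the camera images.
- lift_bar (a point): Middle of the red lift bar (12 mm round, 120 mm free length, along y) on two rods at the free near edge of the board, 200 mm from the hinge axis, level with the board's mid-thickness; 39 mm clear gap between bar and board edge. Take it from above; it may turn in the grip.
- tilt_board: Plywood board 140 x 150 x 12 mm with a keypad fixed on it, 0.5 kg, damped hinge. Origin: middle of the hinge axis (along y) at its far end, 105 mm above the bench; the board runs from there along -x to the bar. Flat = fully down (z up). Lifting turns it about +y. Notches hold it at 12.5, 22, 31.5 and 41 degrees, caught when lifted 2 degrees past and let back.
- tilt_base: Grey base plate 205 x 265 x 12 mm, fixed to the bench, with the hinge cheeks. Origin: on the bench right below the middle of the hinge axis; its -x points from the hinge to the bar side. On the board's -y side sits the mechanism: steel ratchet wheel, brass cam, pawl, buffer. Fixed red trays, 62 mm high, stand in front of it.
- buffer: Black rubber spring buffer, 20 mm round, facing the bar side, on a post on the -y side, 70 mm above the hinge axis. A brass dog turning with the board meets it at 53 to 73 degrees (hidden, differs every time). The pull at the bar, square to the board, is 1 to 2 N free; at the buffer it grows 1 N per mm. The pawl tips out at about 6 N extra: hold 8 to 10 N for half a second to be sure; over 14 N crushes it.
- pawl: Weighted pawl with a red bob (20 mm) on the board's -y side; origin on its pivot line, 93 mm in front of the hinge, 33 mm up. Leaning to the wheel it catches the notches; tipped outward by the cam at the top it stays out, so that the board can go down; the last 8 degrees to flat tip it back in. Not to be touched.
- handset_1: Black telephone handset, 59 x 250 x 80 mm, lying at the left; origin at its underside. Bystander.
- steel_tin: Round steel tin, 69 mm wide, 40 mm high, left of the rig; origin at its underside. Bystander.
- solder_spool: Spool of wire with blue flanges, 64 mm wide, 40 mm high, at the left; origin at its underside. Bystander.
- oil_bottle: Amber bottle with a black spout, 38 mm wide, 106 mm high, at the left; origin at its underside. Bystander.
- hex_key: Bent steel hex key, 40 x 108 x 9 mm, lying left of the red trays; origin at its underside. Bystander.
- capsule_2: Round black and grey speaker capsule, 40 mm wide, 15 mm high, at the left; origin at its underside. Bystander.

How it is judged:
By the outcome, as a careful person would: the job done as asked, in the order asked, and still so for the second after the job is handed in, with the robot touching nothing.
It also fails if it takes over 72 s, if anything falls off the work surface, if the arm or the gripper's body presses on something with over 40 N, if the wrist force passes 120 N, or if a joint passes its speed limit or range.

## Robot

A 6-joint arm with a two-finger parallel gripper is mounted at the origin on a cart in front of the work surface, level with it; the furniture and walls round the work are solid. World frame = base frame: x ahead of the robot, y to its left, z up, the work surface at z = 0. Lengths are in m, angles in rad, forces in N, time in s.
With the tool pointing down it reaches from about 0.225 to 0.875 m from the base axis. Payload 3.4 kg.
Tool frame: the origin (TCP) lies midway between the tips of the shut fingers; the grasp point (between the pads) lies 19 mm behind it; z points along the fingers, y is the direction in which the jaws open and shut (so a half turn about z gives the same grasp; the last joint's range is limited). The gripper opens to 85 mm and grips with 20 to 120 N. Pads are 22 mm wide; open, the fingers measure 114 mm over their backs; the gripper's body (76 mm by 85 mm) begins 54 mm behind the grasp point. The pads swing forward as they close: fully open they stand 13 mm farther back than shut.
Start: joints at [1.092, 0.276, 1.505, -0, 1.361, -0.121], TCP at [0.201, 0.539, 0.231] pointing down, gripper open.
Joint ranges: [-2.89, 2.89], [-0.75, 2.08], [0.22, 2.7], [-1.18, 4.32], [0.11, 2.71], [-2.7, 2.7]. Speed limits (rad/s): [2.57, 2.57, 3.14, 3.14, 3.14, 3.14].

## Interface

Orientations are given as a unit quaternion [x, y, z, w].
In Python, from station import arm gives the robot as it stands. The module is installed in compiled form; this text tells all that it offers.
- The arm moves only by the shell command python3 -m pendant 'ROWS' [OPENING]. ROWS is JSON, a list that holds one entry, the list of rows, each a list of 6 numbers: the shift along the world's x, y, z in units of 4 cm (1.0 is 4 cm), then the turn, a rotation vector about the world's x, y, z in units of 6 degrees (1.0 is 6 degrees). A call has 1 to 5 rows; each row shifts and turns the commanded pose from where the row before left it; what a row does not reach is not made up. A row lasts 1/12 s, in which the tool goes at most 41.7 mm and 7.16 degrees, less where a joint would pass 70% of its speed; a pose out of reach is approached as far as the arm can. A call with a number of a shift or a turn outside -1 to 1 is refused whole. A call with a gripper value outside its range is refused whole. OPENING is the opening, from 0 (shut) to 1 (fully open), set as the call begins (- or left out, the last holds). The fingers move at their own pace and stop on an object; the grip force is fixed at half the most. Time passes only in rows, so rows that do not move let the fingers close. It gives the time, the measured TCP pose, the force and the opening at its end, in the units of the state.
- arm.sense(): the state, without advancing time (a new reading comes with each control period).
- arm.get_image(name): name is "scene" or "top"; returns the picture (480x640x3 uint8, red, green, blue); there is no depth.
- arm.camera_info(name): a dict with "fx", "fy", "cx", "cy" (pixels), "k1" (the pictures are not rectified: a ray, as slopes to the right and down, at radius r is drawn at 1 + k1 r^2 times it, then the intrinsics apply), "extrinsics" (4x4, takes a point from camera to world coordinates). Camera axes: x right, y down, z forward; pixel columns grow to the right and rows downward; lengths in m; the calibration is good to about 2 mm. A picture is of the moment at which its call begins. camera_info takes no time and is no camera call.
- arm.hand_in(): hands the job in, once; it reports no verdict.
The state is a dict: "t": time; "qpos": joint angles; "qd": joint speeds; "effort": joint torques, N m; "position": TCP position; "tcp_rot": TCP orientation; "wrist_force": force on the tool from outside, world axes, zero at the start; "torque": the same for the moment, N m; "opening": finger opening in m.
Only numpy, scipy, OpenCV 4.12 (cv2) and the standard library are available. Lean on these libraries where they do the work, as an engineer would, in place of code of your own. Each camera call takes 0.05 s, during which the arm holds its last target.

## Working session

There is one attempt and no reset: what is moved stays moved. The work goes in short steps, Python scripts to look and compute and a shell command to move; the robot and the scene stay as the last step left them, time stands still between calls to the robot, and variables do not carry over. Pictures are saved under pics/ and viewed, and the job is handed in when it is done.

```bash
mkdir -p pics; python3 - <<'E'
from station import arm
import cv2
for n in("scene","top"):
    cv2.imwrite(f"pics/{n}0.png",arm.get_image(n)[:,:,::-1])
    print(n,arm.camera_info(n))
print(arm.sense())
E
```

```text
scene {'fx': 471.93211170687454, 'fy': 471.93211170687454, 'cx': 322.77958135001734, 'cy': 237.2635469805457, 'k1': -0.05819494081518656, 'extrinsics': array([[-0.79570643, -0.26595669,  0.54416754, -0.00391766],
       [-0.60517744,  0.38578745, -0.69636794,  0.94863178],
       [-0.0247293 , -0.88342237, -0.46792455,  0.60677832],
       [ 0.        ,  0.        ,  0.        ,  1.        ]])}
top {'fx': 585.0732359966536, 'fy': 585.0732359966536, 'cx': 329.5385867520897, 'cy': 237.58327116062563, 'k1': 0.0650646879593688, 'extrinsics': array([[-0.02249106, -0.98891453,  0.14677263,  0.41151372],
       [-0.99972988,  0.02138671, -0.00909812,  0.24906817],
       [ 0.00585828, -0.14693761, -0.98912841,  1.27259439],
       [ 0.        ,  0.        ,  0.        ,  1.        ]])}
{'t': 0.1, 'qpos': array([ 1.09204416e+00,  2.76549757e-01,  1.50598279e+00,  5.05593642e-05,
        1.36071290e+00, -1.20988408e-01]), 'qd': array([ 0.00013095, -0.00221435, -0.00390044,  0.00055607, -0.00079456,
        0.00062906]), 'effort': array([ 1.10438210e-03, -4.17700732e+01, -2.46405315e+01, -2.50902340e-04,
        5.91526579e-03, -2.42432429e-05]), 'position': array([0.20112256, 0.53818872, 0.23052541]), 'tcp_rot': array([ 1.77934552e-01,  9.84041977e-01, -7.82217291e-04, -2.67731138e-04]), 'wrist_force': array([ 0.94281277,  0.47745269, -0.26645955]), 'torque': array([-0.00640975,  0.03056459,  0.00842156]), 'opening': 0.08558740129687803}
```

View pics/scene0.png

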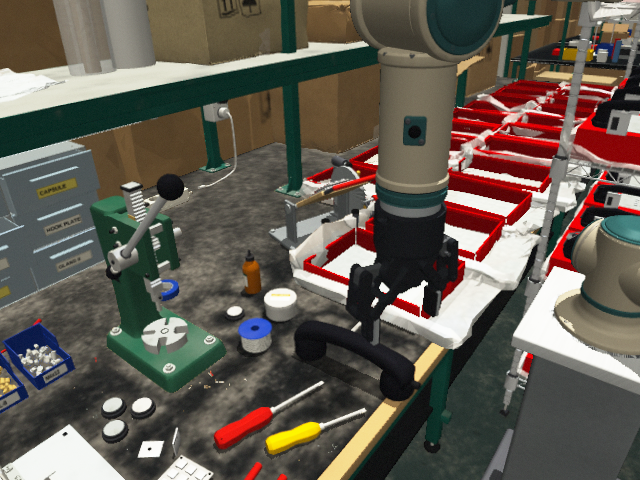

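View pics/top0.png

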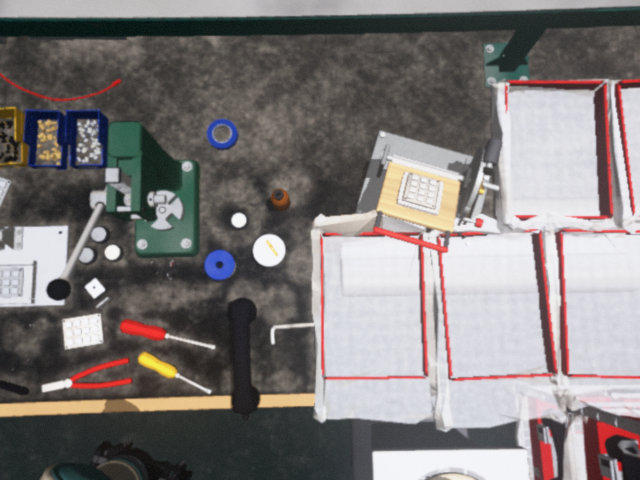

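The top view shows the rig at about (370-500, 130-255), with the red bar from about (377,230) to (446,248). In the scene view the arm partly hides it, so I'll zoom in.

```bash
cat > h.py <<'E'
import numpy as np, cv2
from station import arm
def cam(n):
    c=arm.camera_info(n); K=np.array([[c['fx'],0,c['cx']],[0,c['fy'],c['cy']],[0,0,1]]); return K,np.array([c['k1'],0,0,0.]),np.array(c['extrinsics'])
def ray(n,p):
    K,d,E=cam(n); u=cv2.undistortPoints(np.array([[p]],float),K,d)[0,0]
    return E[:3,3],E[:3,:3]@np.array([u[0],u[1],1])
def onplane(n,p,z):
    o,v=ray(n,p); return o+v*(z-o[2])/v[2]
def proj(n,P):
    K,d,E=cam(n); R=E[:3,:3].T; return cv2.projectPoints(np.array(P,float).reshape(-1,1,3),cv2.Rodrigues(R)[0],-R@E[:3,3],K,d)[0][:,0]
def tri(a,pa,b,pb):
    o,v=ray(a,pa);q,w=ray(b,pb);s=np.linalg.lstsq(np.c_[v,-w],q-o,rcond=None)[0]
    A=o+v*s[0];B=q+w*s[1];return (A+B)/2,np.linalg.norm(A-B)
def crop(n,x0,y0,x1,y1,out,im=None):
    im=arm.get_image(n) if im is None else im
    s=min(800/(x1-x0),600/(y1-y0)); c=cv2.resize(im[y0:y1,x0:x1],None,fx=s,fy=s,interpolation=cv2.INTER_CUBIC)
    cv2.imwrite(out,c[:,:,::-1]);print(out,s)
E
python3 - <<'E'
from h import *
t=cv2.imread("pics/top0.png")[:,:,::-1];s=cv2.imread("pics/scene0.png")[:,:,::-1]
crop("top",340,110,520,260,"pics/t0c.png",t)
crop("scene",250,140,410,260,"pics/s0c.png",s)
E
```

```text
pics/t0c.png 4.0
pics/s0c.png 5.0
```

View pics/t0c.png

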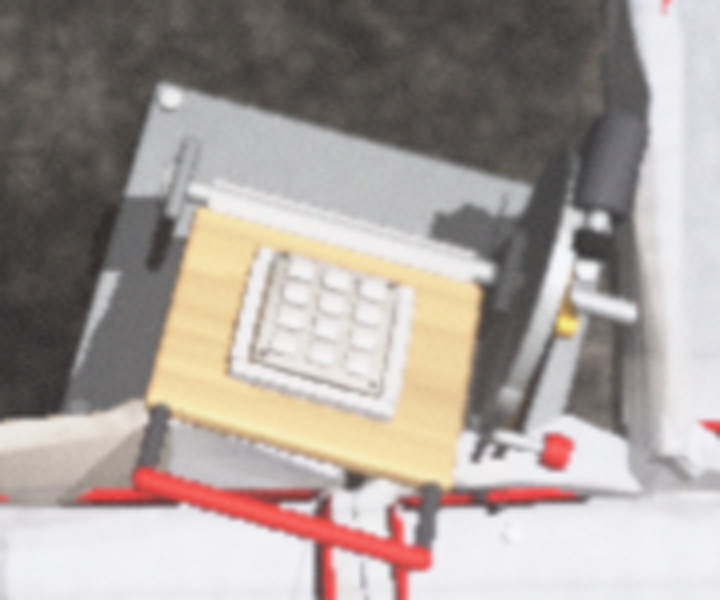

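View pics/s0c.png

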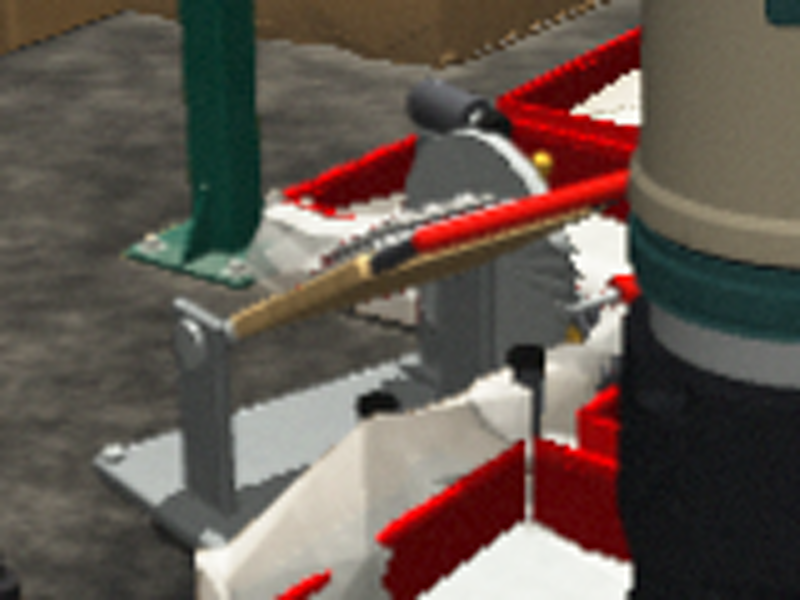

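```bash
python3 - <<'E'
from h import *
h1=onplane("top",(388.7,157.5),.108);h2=onplane("top",(462.5,177.5),.108)
print(h1,h2,np.linalg.norm(h1-h2))
d=(h1-h2)/np.linalg.norm(h1-h2)
print("yaw from hinge",np.degrees(np.arctan2(-d[0],d[1])))
P,e=tri("top",(375,228.5),"scene",(332.5,188));print("barL",P,e)
P2=None
for z in(.15,.18,.2,.21,.22,.23,.24,.25,.26):
    a=onplane("top",(375,229),z);b=onplane("top",(446,250),z);v=a-b
    print(z,a,b,np.linalg.norm(v),np.degrees(np.arctan2(-v[0],v[1])))
# base plate corners on z=.012
for p in [(380,132),(356,213)]: print(p,onplane("top",p,.012))
print(proj("scene",[P]))
E
```

```text
[0.74774886 0.11327826 0.108     ] [ 0.70222858 -0.03535054  0.108     ] 0.15544329331347334
yaw from hinge -17.02816343875977
barL [0.58454373 0.15511391 0.20833882] 3.90256678998867e-06
0.15 [0.59304586 0.14999807 0.15      ] [0.54899477 0.01445001 0.15      ] 0.14252639784829665 -18.003383097782407
0.18 [0.58819462 0.1526456  0.18      ] [0.54532075 0.0207199  0.18      ] 0.13871754937146794 -18.003383097782407
0.2 [0.58496047 0.15441062 0.2       ] [0.54287141 0.02489983 0.2       ] 0.1361783170535822 -18.00338309778243
0.21 [0.58334339 0.15529313 0.21      ] [0.54164674 0.02698979 0.21      ] 0.13490870089463933 -18.003383097782407
0.22 [0.58172632 0.15617564 0.22      ] [0.54042206 0.02907975 0.22      ] 0.13363908473569647 -18.00338309778244
0.23 [0.58010924 0.15705815 0.23      ] [0.53919739 0.03116972 0.23      ] 0.13236946857675352 -18.003383097782432
0.24 [0.57849216 0.15794066 0.24      ] [0.53797272 0.03325968 0.24      ] 0.13109985241781064 -18.003383097782415
0.25 [0.57687509 0.15882317 0.25      ] [0.53674805 0.03534965 0.25      ] 0.12983023625886775 -18.003383097782446
0.26 [0.57525801 0.15970568 0.26      ] [0.53552337 0.03743961 0.26      ] 0.12856062009992486 -18.003383097782432
(380, 132) [0.83447966 0.11942937 0.012     ]
(356, 213) [0.651778   0.17825692 0.012     ]
[[332.49913341 187.9999374 ]]
```

Fit so far: yaw about -17.5°, hinge middle at (0.725, 0.039), bar middle at (0.5625, 0.091, 0.2095), which puts the board at the 31.5° notch. I'll move above the bar first, turning -87° about z.

```bash
python3 -m pendant '[[[0.3,-0.4,0.6,0,0,-0.9],[0.6,-0.75,0.3,0,0,-1],[0.6,-0.75,0.3,0,0,-1],[0.6,-0.75,0.3,0,0,-1],[0.6,-0.75,0.2,0,0,-1]]]' 0.35
python3 -m pendant '[[[0.6,-0.75,0.2,0,0,-1],[0.6,-0.75,0.2,0,0,-1],[0.6,-0.75,0.2,0,0,-1],[0.6,-0.75,0.2,0,0,-1],[0.6,-0.75,0,0,0,-1]]]'
python3 -m pendant '[[[0.6,-0.75,0,0,0,-1],[0.6,-0.75,0,0,0,-1],[0.6,-0.75,0,0,0,-1],[0.6,-0.75,0,0,0,-1],[0.2,-0.3,0,0,0,-0.6]]]'
python3 -m pendant '[[[0,0,0,0,0,0],[0,0,0,0,0,0]]]'
```

```text
t: 0.52
position: [0.3101, 0.4014, 0.3001]
tcp_rot: [0.424, 0.906, 0.0, 0.0]
wrist_force: [1.6, 1.5, -0.1]
opening: 0.0301
t: 0.93
position: [0.4307, 0.2512, 0.3328]
tcp_rot: [0.644, 0.765, 0.001, 0.001]
wrist_force: [1.1, -0.1, 0.3]
opening: 0.03
t: 1.35
position: [0.5363, 0.1164, 0.3303]
tcp_rot: [0.809, 0.588, -0.001, 0.001]
wrist_force: [0.5, 0.4, 0.5]
opening: 0.0299
t: 1.52
position: [0.5333, 0.1201, 0.3305]
tcp_rot: [0.807, 0.591, -0.001, -0.001]
wrist_force: [-0.8, -0.8, 0.2]
opening: 0.0298
```

```bash
python3 - <<'E'
from h import *
s=arm.get_image("scene");t=arm.get_image("top")
crop("top",340,110,520,260,"pics/t1.png",t)
crop("scene",250,80,450,230,"pics/s1.png",s)
E
```

```text
pics/t1.png 4.0
pics/s1.png 4.0
```

View pics/t1.png

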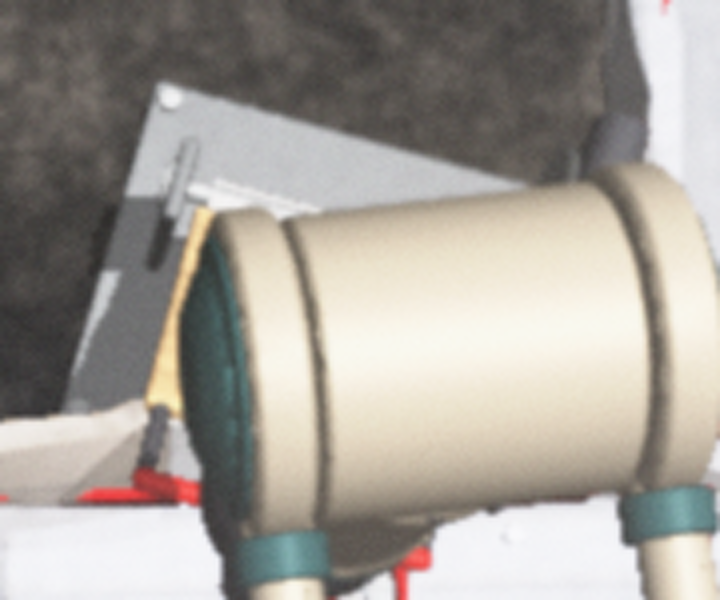

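View pics/s1.png

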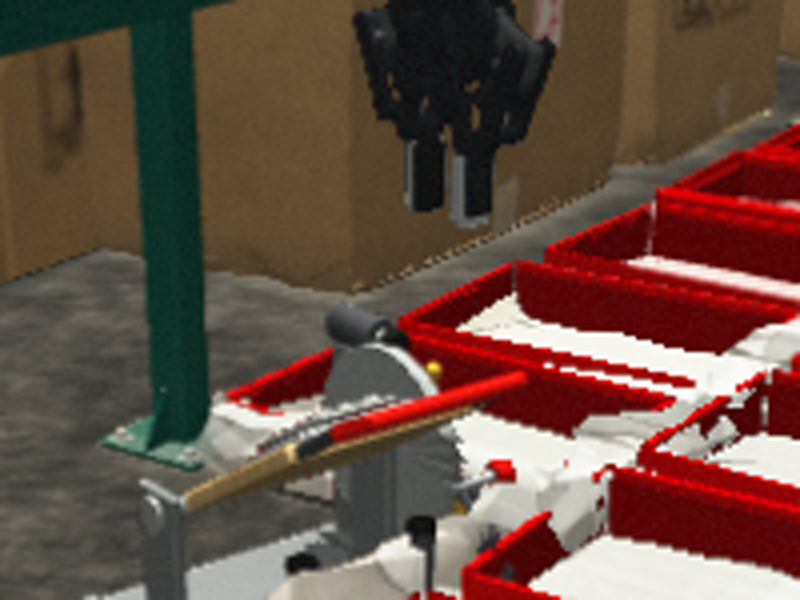

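The scene view is now clear. The bar runs from about (332,189) to (381,174), and the fingers are above and short of it. I'll triangulate both ends and work out the move.

```bash
python3 - <<'E'
from h import *
s=cv2.imread("pics/s1.png")[:,:,::-1].astype(int)
m=((s[:,:,0]>200)&(s[:,:,1]<80)&(s[:,:,2]<80)).astype(np.uint8)
n,l,st,c=cv2.connectedComponentsWithStats(m)
t=cv2.imread("pics/t0c.png")[:,:,::-1].astype(int)
A,e1=tri("top",(375,228.7),"scene",(332,189.5));B,e2=tri("top",(446.5,250),"scene",(381.5,174.5))
print(A,e1,B,e2,(A+B)/2,np.linalg.norm(A-B))
for th in(31.5,):
  r=np.radians(th);y=np.radians(-17.5);H=np.array([.725,.0395,.105])
  M=H+np.array([-.2*np.cos(r)*np.cos(y),-.2*np.cos(r)*np.sin(y),.2*np.sin(r)]);u=np.array([-np.sin(y),np.cos(y),0])
  print(M,proj("scene",[M+.0675*u,M-.0675*u,M+.06*u,M-.06*u]),proj("top",[M+.0675*u,M-.0675*u]))
E
```

```text
[0.5852821  0.15511706 0.20450367] 0.0011716525091084644 [0.53901799 0.02440822 0.20947165] 0.006192422259237103 [0.56215004 0.08976264 0.20698766] 0.1387438366703431
[0.56236452 0.09077877 0.20949971] [[333.15749294 187.69902024]
 [378.66487242 174.4562277 ]
 [335.84109897 186.91655594]
 [376.28479311 175.14746966]] [[375.06520497 229.40742531]
 [446.25427508 249.79975618]]
```

```bash
python3 -m pendant '[[[0.36,-0.37,-0.2,0,0,0],[0.36,-0.37,-0.2,0,0,0],[0,0,-0.4,0,0,0],[0,0,-0.2,0,0,0],[0,0,0,0,0,0]]]'
```

```text
t: 2.03
position: [0.5601, 0.0923, 0.2894]
tcp_rot: [0.806, 0.592, -0.002, -0.002]
wrist_force: [-1.0, 0.3, 0.2]
opening: 0.0296
```

```bash
python3 -m pendant '[[[0.05,-0.05,-0.5,0,0,0],[0,0,-0.5,0,0,0],[0,0,-0.5,0,0,0],[0,0,-0.4,0,0,0],[0,0,0,0,0,0]]]'
python3 -m pendant '[[[0,0,-0.3,0,0,0],[0,0,-0.25,0,0,0],[0,0,0,0,0,0]]]'; python3 - <<'E'
from h import *
crop("scene",300,130,420,220,"pics/s2.png")
E
```

```text
t: 2.45
position: [0.5615, 0.0902, 0.2129]
tcp_rot: [0.806, 0.592, -0.002, -0.002]
wrist_force: [-0.9, 0.7, -0.9]
opening: 0.03
t: 2.7
position: [0.5631, 0.0897, 0.1926]
tcp_rot: [0.806, 0.592, -0.001, -0.001]
wrist_force: [-0.4, 0.2, -0.6]
opening: 0.0297
pics/s2.png 6.666666666666667
```

View pics/s2.png

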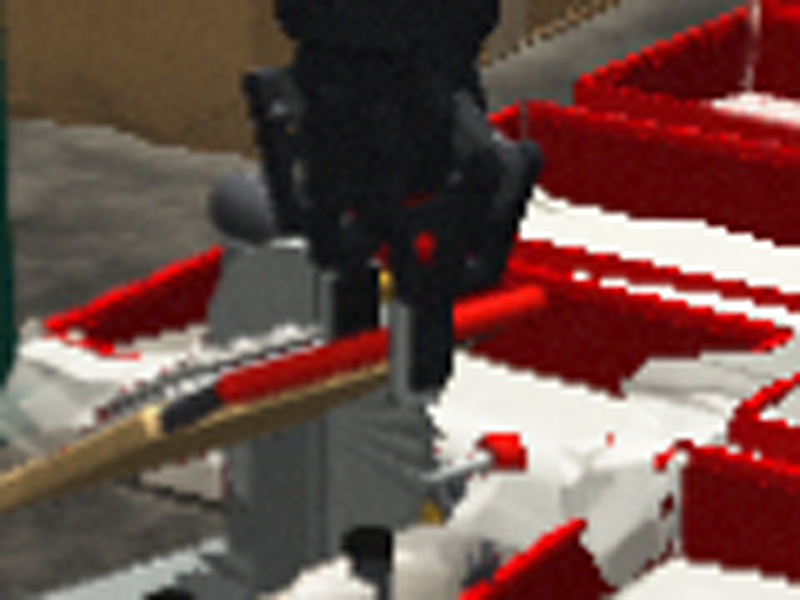

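The bar passes between the two fingers at crop (390,340), with one finger behind it and one in front. Now I'll close.

```bash
python3 -m pendant '[[[0,0,0,0,0,0],[0,0,0,0,0,0],[0,0,0,0,0,0],[0,0,0,0,0,0]]]' 0; python3 -c "
from h import *
s=arm.sense();print(s['position'],s['wrist_force'],s['torque'],s['opening'])"
```

```text
t: 3.08
position: [0.5603, 0.0906, 0.1943]
tcp_rot: [0.806, 0.591, -0.002, -0.003]
wrist_force: [-8.5, 2.8, 5.5]
opening: 0.0099
[0.56034779 0.09061957 0.19429428] [-8.50366898  2.7762364   5.53099119] [0.55215315 1.39743358 0.01518028] 0.009920178993785405
```

```bash
cat > st.py <<'E'
import sys
from h import *
H=np.array([.7229,.0393]);X=np.array([np.cos(np.radians(17.5)),-np.sin(np.radians(17.5))])
def state(p=True):
    s=arm.sense();q=s['position'];a=-(q[:2]-H)@X;b=q[2]+.0152-.105
    th=np.degrees(np.arctan2(b,a));r=np.hypot(a,b);t=np.radians(th)
    F=s['wrist_force'];fx=F[:2]@X
    if p: print("t%.2f th%.2f r%.4f pull%.1f outward%.1f lat%.1f torque"%(s['t'],th,r,-(fx*np.sin(t)+F[2]*np.cos(t)),-fx*np.cos(t)+F[2]*np.sin(t),F[0]*-X[1]+F[1]*X[0]),s['torque'].round(2),"op%.4f"%s['opening'])
    return th
def steps(th,step,n):
    for i in range(n):
        a,b=np.radians(th+i*step),np.radians(th+(i+1)*step)
        dx=.2*(np.cos(a)-np.cos(b));dz=.2*(np.sin(b)-np.sin(a))
        print("%5.1f->%5.1f"%(th+i*step,th+(i+1)*step),(np.array([X[0]*dx,X[1]*dx,dz])/.04).round(3))
if __name__=="__main__":
    th=state()
    if len(sys.argv)>1:
        a=float(sys.argv[1]);steps(float(sys.argv[3]) if len(sys.argv)>3 else th,a,int(sys.argv[2]))
E
python3 st.py 1.5 20
```

```text
t3.08 th31.51 r0.1999 pull-0.0 outward10.5 lat0.1 torque [0.55 1.4  0.02] op0.0099
 31.5-> 33.0 [ 0.067 -0.021  0.111]
 33.0-> 34.5 [ 0.069 -0.022  0.109]
 34.5-> 36.0 [ 0.072 -0.023  0.107]
 36.0-> 37.5 [ 0.075 -0.024  0.105]
 37.5-> 39.0 [ 0.077 -0.024  0.103]
 39.0-> 40.5 [ 0.08  -0.025  0.101]
 40.5-> 42.0 [ 0.082 -0.026  0.098]
 42.0-> 43.5 [ 0.085 -0.027  0.096]
 43.5-> 45.0 [ 0.087 -0.027  0.094]
 45.0-> 46.5 [ 0.089 -0.028  0.091]
 46.5-> 48.0 [ 0.092 -0.029  0.089]
 48.0-> 49.5 [ 0.094 -0.03   0.086]
 49.5-> 51.0 [ 0.096 -0.03   0.084]
 51.0-> 52.5 [ 0.098 -0.031  0.081]
 52.5-> 54.0 [ 0.1   -0.032  0.078]
 54.0-> 55.5 [ 0.102 -0.032  0.076]
 55.5-> 57.0 [ 0.104 -0.033  0.073]
 57.0-> 58.5 [ 0.106 -0.033  0.07 ]
 58.5-> 60.0 [ 0.107 -0.034  0.067]
 60.0-> 61.5 [ 0.109 -0.034  0.064]
```

```bash
python3 -m pendant '[[[-0.06,0.02,0.04,0,0,0],[0.07,-0.02,0.11,0,0,0],[0.07,-0.02,0.11,0,0,0],[0.07,-0.02,0.11,0,0,0],[0.075,-0.024,0.105,0,0,0]]]' ; python3 st.py
```

```text
t: 3.5
position: [0.5723, 0.0868, 0.2131]
tcp_rot: [0.806, 0.591, -0.001, -0.001]
wrist_force: [-4.6, 3.3, 0.1]
opening: 0.01
t3.50 th37.98 r0.2004 pull3.2 outward4.3 lat1.7 torque [ 0.4   1.   -0.03] op0.0100
```

```bash
python3 -m pendant '[[[0.07,-0.02,0.105,0,0,0],[0.075,-0.024,0.105,0,0,0],[0.08,-0.025,0.1,0,0,0],[0.082,-0.026,0.1,0,0,0],[0.085,-0.027,0.096,0,0,0]]]' ; python3 st.py 
python3 -m pendant '[[[0.06,-0.02,0.065,0,0,0],[0.06,-0.02,0.063,0,0,0],[0.06,-0.02,0.06,0,0,0],[0,0,0,0,0,0]]]' ; python3 st.py 0.6 8
```

```text
t: 3.92
position: [0.5887, 0.0816, 0.2332]
tcp_rot: [0.806, 0.591, -0.0, -0.0]
wrist_force: [-5.0, 2.1, 0.1]
opening: 0.0097
t3.92 th45.55 r0.2009 pull3.8 outward3.9 lat0.5 torque [0.43 1.1  0.01] op0.0097
t: 4.25
position: [0.5967, 0.0791, 0.2415]
tcp_rot: [0.807, 0.591, 0.001, 0.0]
wrist_force: [-5.1, 1.6, 3.9]
opening: 0.0099
t4.25 th48.90 r0.2013 pull1.5 outward6.5 lat0.0 torque [ 0.41  0.94 -0.04] op0.0099
 48.9-> 49.5 [ 0.038 -0.012  0.034]
 49.5-> 50.1 [ 0.038 -0.012  0.034]
 50.1-> 50.7 [ 0.038 -0.012  0.033]
 50.7-> 51.3 [ 0.039 -0.012  0.033]
 51.3-> 51.9 [ 0.039 -0.012  0.033]
 51.9-> 52.5 [ 0.039 -0.012  0.032]
 52.5-> 53.1 [ 0.04  -0.013  0.032]
 53.1-> 53.7 [ 0.04  -0.013  0.031]
```

```bash
python3 -m pendant '[[[0.03,-0.01,0.05,0,0,0],[0.035,-0.012,0.036,0,0,0],[0.038,-0.012,0.034,0,0,0],[0.038,-0.012,0.034,0,0,0]]]' ; python3 st.py
python3 -m pendant '[[[0.038,-0.012,0.034,0,0,0],[0.04,-0.012,0.034,0,0,0],[0.04,-0.012,0.034,0,0,0]]]' ; python3 st.py 0.6 6
```

```text
t: 4.58
position: [0.6018, 0.0774, 0.2462]
tcp_rot: [0.806, 0.591, -0.0, -0.0]
wrist_force: [-3.2, 2.1, -1.2]
opening: 0.0096
t4.58 th50.92 r0.2015 pull3.6 outward1.4 lat1.0 torque [ 0.48  0.96 -0.05] op0.0096
t: 4.83
position: [0.6071, 0.0757, 0.2511]
tcp_rot: [0.806, 0.591, 0.001, 0.001]
wrist_force: [-2.4, 1.9, 1.9]
opening: 0.0098
t4.83 th53.03 r0.2018 pull1.1 outward3.2 lat1.1 torque [ 0.29  0.74 -0.04] op0.0098
 53.0-> 53.6 [ 0.04  -0.013  0.031]
 53.6-> 54.2 [ 0.04  -0.013  0.031]
 54.2-> 54.8 [ 0.041 -0.013  0.03 ]
 54.8-> 55.4 [ 0.041 -0.013  0.03 ]
 55.4-> 56.0 [ 0.041 -0.013  0.029]
 56.0-> 56.6 [ 0.042 -0.013  0.029]
```

```bash
python3 -m pendant '[[[0.04,-0.013,0.031,0,0,0],[0.04,-0.013,0.031,0,0,0],[0.04,-0.013,0.03,0,0,0]]]' ; python3 st.py
python3 -m pendant '[[[0.04,-0.013,0.03,0,0,0],[0.041,-0.013,0.03,0,0,0]]]' ; python3 st.py 0.6 10
```

```text
t: 5.08
position: [0.6112, 0.0744, 0.2543]
tcp_rot: [0.806, 0.591, -0.0, -0.0]
wrist_force: [-4.1, 2.1, 2.2]
opening: 0.0099
t5.08 th54.55 r0.2019 pull2.4 outward4.4 lat0.7 torque [ 0.52  1.01 -0.09] op0.0099
t: 5.25
position: [0.6141, 0.0735, 0.2565]
tcp_rot: [0.806, 0.591, -0.0, -0.001]
wrist_force: [-4.4, 1.8, 1.9]
opening: 0.0098
t5.25 th55.61 r0.2020 pull2.9 outward4.2 lat0.3 torque [0.49 1.18 0.04] op0.0098
 55.6-> 56.2 [ 0.041 -0.013  0.029]
 56.2-> 56.8 [ 0.042 -0.013  0.029]
 56.8-> 57.4 [ 0.042 -0.013  0.028]
 57.4-> 58.0 [ 0.042 -0.013  0.028]
 58.0-> 58.6 [ 0.042 -0.013  0.028]
 58.6-> 59.2 [ 0.043 -0.013  0.027]
 59.2-> 59.8 [ 0.043 -0.014  0.027]
 59.8-> 60.4 [ 0.043 -0.014  0.026]
 60.4-> 61.0 [ 0.044 -0.014  0.026]
 61.0-> 61.6 [ 0.044 -0.014  0.025]
```

```bash
python3 -m pendant '[[[0.042,-0.013,0.029,0,0,0],[0.042,-0.013,0.029,0,0,0]]]' ; python3 st.py
```

```text
t: 5.42
position: [0.6169, 0.0726, 0.2587]
tcp_rot: [0.806, 0.591, -0.001, -0.001]
wrist_force: [-9.4, 3.6, 7.9]
opening: 0.0097
t5.42 th56.66 r0.2021 pull4.0 outward12.1 lat0.7 torque [ 0.59  1.47 -0.04] op0.0097
```

```bash
python3 -m pendant '[[[0,0,0,0,0,0],[0,0,0,0,0,0]]]' ; python3 st.py; python3 -m pendant '[[[0,0,0,0,0,0]]]' ; python3 st.py
```

```text
t: 5.58
position: [0.6175, 0.0724, 0.2593]
tcp_rot: [0.806, 0.591, -0.0, -0.0]
wrist_force: [-5.5, 2.5, 3.5]
opening: 0.0095
t5.58 th56.91 r0.2023 pull3.1 outward6.2 lat0.7 torque [ 0.45  1.01 -0.04] op0.0095
t: 5.67
position: [0.6175, 0.0724, 0.2593]
tcp_rot: [0.806, 0.591, -0.0, -0.0]
wrist_force: [-5.7, 2.5, 2.8]
opening: 0.0094
t5.67 th56.90 r0.2023 pull3.6 outward5.8 lat0.6 torque [0.41 0.99 0.  ] op0.0094
```

```bash
python3 -m pendant '[[[-0.02,0.006,0.032,0,0,0],[0,0,0,0,0,0],[0,0,0,0,0,0]]]' ; python3 st.py;  python3 -m pendant '[[[0.042,-0.013,0.028,0,0,0],[0,0,0,0,0,0],[0,0,0,0,0,0]]]' ; python3 st.py
```

```text
t: 5.92
position: [0.6177, 0.0723, 0.2596]
tcp_rot: [0.806, 0.591, 0.0, 0.0]
wrist_force: [-0.5, 2.2, -3.7]
opening: 0.0097
t5.92 th57.00 r0.2024 pull3.0 outward-2.5 lat1.9 torque [ 0.29  0.23 -0.08] op0.0097
t: 6.17
position: [0.6189, 0.0719, 0.2604]
tcp_rot: [0.806, 0.591, -0.0, -0.0]
wrist_force: [-0.8, 2.3, -5.1]
opening: 0.0097
t6.17 th57.41 r0.2024 pull4.0 outward-3.5 lat2.0 torque [ 0.4  0.3 -0.1] op0.0097
```

The pull is now rising about 1 N per mm, so the dog has met the buffer at roughly 56°. I'll keep pressing gently.

```bash
python3 -m pendant '[[[0.044,-0.014,0.025,0,0,0],[0.044,-0.014,0.023,0,0,0],[0,0,0,0,0,0]]]' ; python3 st.py;  python3 -m pendant '[[[0.02,-0.006,0.01,0,0,0],[0,0,0,0,0,0],[0,0,0,0,0,0]]]' ; python3 st.py
```

```text
t: 6.42
position: [0.6215, 0.0711, 0.2622]
tcp_rot: [0.806, 0.591, -0.001, -0.001]
wrist_force: [-3.2, 3.1, -8.9]
opening: 0.0097
t6.42 th58.34 r0.2026 pull8.1 outward-5.5 lat2.0 torque [ 0.62  0.63 -0.07] op0.0097
t: 6.67
position: [0.6223, 0.0709, 0.2627]
tcp_rot: [0.806, 0.591, -0.001, -0.001]
wrist_force: [-3.5, 2.4, -10.2]
opening: 0.0096
t6.67 th58.62 r0.2025 pull8.8 outward-6.6 lat1.3 torque [ 0.62  0.83 -0.06] op0.0096
```

```bash
python3 -m pendant '[[[0.013,-0.004,-0.021,0,0,0],[0,0,0,0,0,0],[0,0,0,0,0,0],[0,0,0,0,0,0]]]' ; python3 st.py;  python3 -m pendant '[[[0.005,-0.002,0.003,0,0,0],[0,0,0,0,0,0],[0,0,0,0,0,0],[0,0,0,0,0,0]]]' ; python3 st.py; python3 - <<'E'
from h import *
crop("scene",300,100,440,205,"pics/s3.png"); crop("top",420,120,520,250,"pics/t3.png")
E
```

```text
t: 7.0
position: [0.6224, 0.0709, 0.2627]
tcp_rot: [0.806, 0.591, -0.001, -0.001]
wrist_force: [-6.1, 3.8, -6.6]
opening: 0.0096
t7.00 th58.65 r0.2025 pull9.4 outward-2.0 lat1.8 torque [ 0.72  1.11 -0.03] op0.0096
t: 7.33
position: [0.6225, 0.0708, 0.2628]
tcp_rot: [0.806, 0.591, -0.001, -0.001]
wrist_force: [-6.4, 4.0, -6.4]
opening: 0.0095
t7.33 th58.70 r0.2025 pull9.5 outward-1.7 lat1.9 torque [ 0.64  1.07 -0.05] op0.0095
pics/s3.png 5.714285714285714
pics/t3.png 4.615384615384615
```

View pics/s3.png

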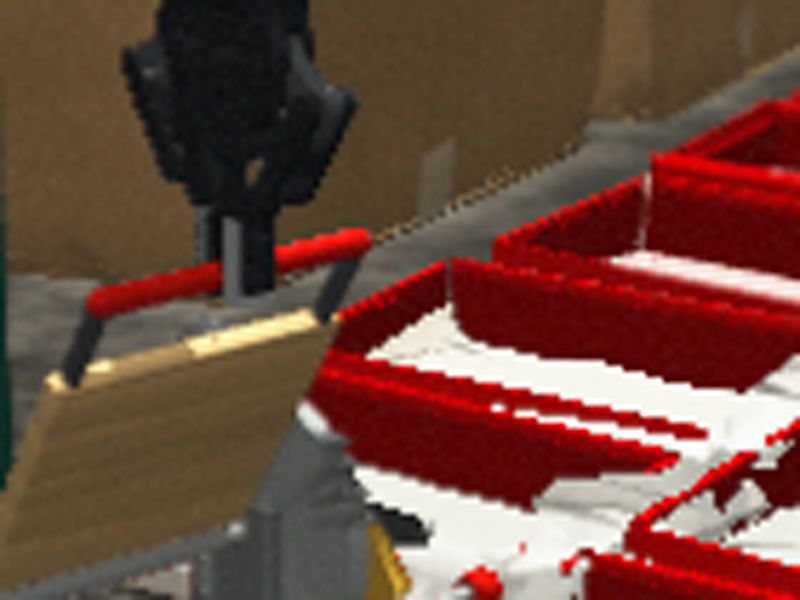

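View pics/t3.png

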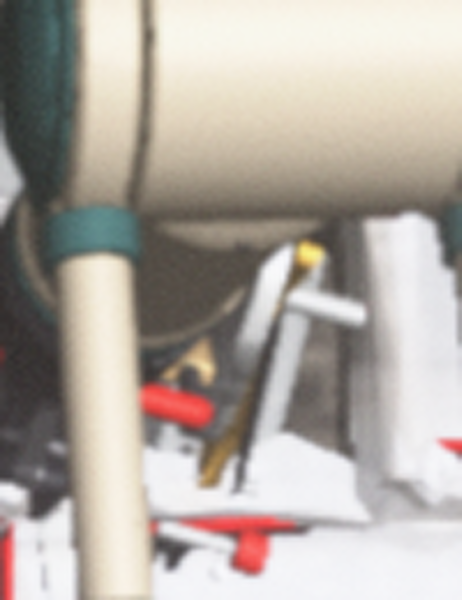

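The pawl bob has moved from top (479,222) to (474,240) and from scene (376,197) to (384,202), so it has tipped outward. The pull held at about 9.4 N for over 0.6 s. Now I'll lower gently.

```bash
python3 st.py -1 60 58.7 | sed -n '1p;2~4p'; python3 -m pendant '[[[-0.07,0.022,-0.045,0,0,0],[-0.07,0.022,-0.045,0,0,0],[-0.07,0.022,-0.045,0,0,0],[-0.07,0.022,-0.047,0,0,0],[-0.07,0.022,-0.048,0,0,0]]]' ; python3 st.py
```

```text
t7.43 th58.70 r0.2025 pull8.6 outward-2.6 lat2.0 torque [ 0.68  1.11 -0.08] op0.0098
 58.7-> 57.7 [-0.071  0.022 -0.046]
 54.7-> 53.7 [-0.068  0.021 -0.051]
 50.7-> 49.7 [-0.064  0.02  -0.056]
 46.7-> 45.7 [-0.06   0.019 -0.06 ]
 42.7-> 41.7 [-0.056  0.018 -0.065]
 38.7-> 37.7 [-0.051  0.016 -0.069]
 34.7-> 33.7 [-0.047  0.015 -0.072]
 30.7-> 29.7 [-0.042  0.013 -0.075]
 26.7-> 25.7 [-0.037  0.012 -0.078]
 22.7-> 21.7 [-0.031  0.01  -0.081]
 18.7-> 17.7 [-0.026  0.008 -0.083]
 14.7-> 13.7 [-0.02   0.006 -0.085]
 10.7->  9.7 [-0.015  0.005 -0.086]
  6.7->  5.7 [-0.009  0.003 -0.087]
  2.7->  1.7 [-0.003  0.001 -0.087]
t: 7.85
position: [0.612, 0.0741, 0.2553]
tcp_rot: [0.807, 0.591, 0.003, 0.003]
wrist_force: [0.8, 1.0, -0.6]
opening: 0.0097
t7.85 th54.91 r0.2022 pull-0.0 outward-0.7 lat1.2 torque [ 0.08 -0.32 -0.02] op0.0097
```

```bash
python3 -m pendant '[[[-0.068,0.021,-0.05,0,0,0],[-0.067,0.021,-0.052,0,0,0],[-0.066,0.021,-0.053,0,0,0],[-0.065,0.02,-0.054,0,0,0],[-0.064,0.02,-0.056,0,0,0]]]' ; python3 st.py; python3 -m pendant '[[[-0.062,0.02,-0.058,0,0,0],[-0.061,0.019,-0.059,0,0,0],[-0.06,0.019,-0.06,0,0,0],[-0.059,0.018,-0.062,0,0,0],[0,0,0,0,0,0]]]' ; python3 st.py
```

```text
t: 8.27
position: [0.5964, 0.079, 0.2428]
tcp_rot: [0.806, 0.591, 0.0, 0.0]
wrist_force: [1.9, 1.2, -0.3]
opening: 0.0095
t8.27 th49.08 r0.2025 pull-0.9 outward-1.2 lat1.8 torque [ 0.17 -0.5   0.01] op0.0095
t: 8.68
position: [0.5856, 0.0825, 0.2325]
tcp_rot: [0.806, 0.591, -0.001, -0.001]
wrist_force: [1.4, 2.8, -1.9]
opening: 0.0097
t8.68 th44.75 r0.2027 pull1.0 outward-1.6 lat3.1 torque [ 0.4  -0.31  0.01] op0.0097
```

```bash
python3 -m pendant '[[[-0.057,0.018,-0.063,0,0,0],[-0.056,0.018,-0.064,0,0,0],[-0.055,0.018,-0.065,0,0,0]]]' ; python3 st.py; python3 -m pendant '[[[-0.054,0.017,-0.066,0,0,0],[-0.053,0.017,-0.067,0,0,0],[-0.052,0.016,-0.068,0,0,0]]]' ; python3 st.py
```

```text
t: 8.93
position: [0.5798, 0.0844, 0.2256]
tcp_rot: [0.806, 0.591, 0.0, -0.0]
wrist_force: [-0.1, 1.8, 2.7]
opening: 0.0097
t8.93 th42.15 r0.2024 pull-1.5 outward2.3 lat1.7 torque [ 0.38 -0.27 -0.05] op0.0097
t: 9.18
position: [0.5735, 0.0863, 0.2173]
tcp_rot: [0.806, 0.591, 0.0, -0.0]
wrist_force: [-0.9, 1.3, -0.9]
opening: 0.0097
t9.18 th39.16 r0.2020 pull1.4 outward0.4 lat1.0 torque [ 0.49 -0.23 -0.02] op0.0097
```

The board passed 41° freely, so the pawl is out. I'll carry on down.

```bash
python3 -m pendant '[[[-0.051,0.016,-0.069,0,0,0],[-0.05,0.016,-0.07,0,0,0],[-0.049,0.015,-0.07,0,0,0],[-0.048,0.015,-0.071,0,0,0],[-0.047,0.015,-0.072,0,0,0]]]' ; python3 st.py; python3 -m pendant '[[[-0.046,0.014,-0.073,0,0,0],[-0.045,0.014,-0.074,0,0,0],[-0.043,0.014,-0.075,0,0,0],[-0.042,0.013,-0.075,0,0,0],[-0.041,0.013,-0.076,0,0,0]]]' ; python3 st.py
```

```text
t: 9.6
position: [0.5643, 0.0893, 0.2036]
tcp_rot: [0.806, 0.591, 0.001, 0.0]
wrist_force: [0.5, 3.5, 1.3]
opening: 0.0095
t9.60 th34.39 r0.2015 pull-0.7 outward1.2 lat3.4 torque [ 0.41 -0.61 -0.08] op0.0095
t: 10.02
position: [0.5559, 0.0919, 0.1885]
tcp_rot: [0.806, 0.591, 0.001, 0.001]
wrist_force: [3.5, 4.8, 0.6]
opening: 0.0096
t10.02 th29.41 r0.2010 pull-1.4 outward-1.4 lat5.6 torque [ 0.44 -0.96 -0.04] op0.0096
```

```bash
python3 -m pendant '[[[-0.04,0.013,-0.077,0,0,0],[-0.038,0.012,-0.077,0,0,0],[-0.037,0.012,-0.078,0,0,0],[-0.036,0.011,-0.079,0,0,0],[-0.035,0.011,-0.08,0,0,0]]]' ; python3 st.py; python3 -m pendant '[[[-0.033,0.01,-0.08,0,0,0],[-0.032,0.01,-0.081,0,0,0],[-0.03,0.01,-0.081,0,0,0],[-0.029,0.009,-0.082,0,0,0],[-0.028,0.009,-0.083,0,0,0]]]' ; python3 st.py -1 22
```

```text
t: 10.43
position: [0.5481, 0.0943, 0.1726]
tcp_rot: [0.806, 0.591, 0.0, 0.0]
wrist_force: [3.8, 3.6, -0.5]
opening: 0.0095
t10.43 th24.33 r0.2011 pull-0.6 outward-2.5 lat4.6 torque [ 0.41 -0.9   0.05] op0.0095
t: 10.85
position: [0.542, 0.0963, 0.1563]
tcp_rot: [0.807, 0.591, 0.0, 0.0]
wrist_force: [4.3, 3.7, -2.0]
opening: 0.0097
t10.85 th19.31 r0.2010 pull0.9 outward-3.5 lat4.8 torque [ 0.55 -0.94 -0.02] op0.0097
 19.3-> 18.3 [-0.027  0.008 -0.083]
 18.3-> 17.3 [-0.025  0.008 -0.083]
 17.3-> 16.3 [-0.024  0.008 -0.084]
 16.3-> 15.3 [-0.023  0.007 -0.084]
 15.3-> 14.3 [-0.021  0.007 -0.084]
 14.3-> 13.3 [-0.02   0.006 -0.085]
 13.3-> 12.3 [-0.018  0.006 -0.085]
 12.3-> 11.3 [-0.017  0.005 -0.085]
 11.3-> 10.3 [-0.016  0.005 -0.086]
 10.3->  9.3 [-0.014  0.004 -0.086]
  9.3->  8.3 [-0.013  0.004 -0.086]
  8.3->  7.3 [-0.011  0.004 -0.086]
  7.3->  6.3 [-0.01   0.003 -0.087]
  6.3->  5.3 [-0.008  0.003 -0.087]
  5.3->  4.3 [-0.007  0.002 -0.087]
  4.3->  3.3 [-0.006  0.002 -0.087]
  3.3->  2.3 [-0.004  0.001 -0.087]
  2.3->  1.3 [-0.003  0.001 -0.087]
  1.3->  0.3 [-0.001  0.    -0.087]
  0.3-> -0.7 [ 0.    -0.    -0.087]
 -0.7-> -1.7 [ 0.002 -0.001 -0.087]
 -1.7-> -2.7 [ 0.003 -0.001 -0.087]
```

```bash
python3 -m pendant '[[[-0.016,0.044,-0.083,0,0,0],[-0.025,0.008,-0.083,0,0,0],[-0.024,0.008,-0.084,0,0,0],[-0.023,0.007,-0.084,0,0,0],[-0.021,0.007,-0.084,0,0,0]]]' ; python3 st.py; python3 -m pendant '[[[-0.02,0.006,-0.085,0,0,0],[-0.018,0.006,-0.085,0,0,0],[-0.017,0.005,-0.085,0,0,0],[-0.016,0.005,-0.085,0,0,0]]]' ; python3 st.py
```

```text
t: 11.27
position: [0.5374, 0.0979, 0.1395]
tcp_rot: [0.806, 0.591, -0.001, 0.001]
wrist_force: [5.3, -3.8, -1.2]
opening: 0.0095
t11.27 th14.33 r0.2008 pull-0.4 outward-6.3 lat-2.0 torque [-0.59 -0.86 -0.04] op0.0095
t: 11.6
position: [0.535, 0.0987, 0.1262]
tcp_rot: [0.806, 0.592, -0.0, 0.001]
wrist_force: [4.4, -3.0, 0.7]
opening: 0.0096
t11.60 th10.47 r0.2004 pull-1.6 outward-4.9 lat-1.6 torque [-0.74 -1.04 -0.04] op0.0096
```

```bash
python3 -m pendant '[[[0.01,-0.003,-0.086,0,0,0],[-0.012,0.004,-0.086,0,0,0],[-0.011,0.004,-0.086,0,0,0],[-0.01,0.003,-0.086,0,0,0]]]' ; python3 st.py; python3 -m pendant '[[[-0.009,0.003,-0.06,0,0,0],[-0.006,0.002,-0.06,0,0,0],[-0.005,0.002,-0.06,0,0,0]]]' ; python3 st.py
```

```text
t: 11.93
position: [0.5333, 0.0993, 0.1121]
tcp_rot: [0.806, 0.591, -0.001, 0.001]
wrist_force: [2.3, -5.2, -0.6]
opening: 0.0095
t11.93 th6.40 r0.2002 pull0.2 outward-3.8 lat-4.3 torque [-0.94 -0.75 -0.08] op0.0095
t: 12.18
position: [0.5329, 0.0994, 0.1052]
tcp_rot: [0.806, 0.592, -0.001, 0.001]
wrist_force: [3.1, -5.1, 1.5]
opening: 0.0094
t12.18 th4.42 r0.1999 pull-1.8 outward-4.4 lat-4.0 torque [-0.96 -0.86 -0.08] op0.0094
```

```bash
python3 -m pendant '[[[0,0.03,-0.06,0,0,0],[-0.004,0.001,-0.06,0,0,0],[-0.003,0.001,-0.05,0,0,0]]]' ; python3 st.py; python3 -m pendant '[[[0,0,-0.04,0,0,0],[0,0,-0.04,0,0,0],[0,0,0,0,0,0]]]' ; python3 st.py
```

```text
t: 12.43
position: [0.5325, 0.0996, 0.0982]
tcp_rot: [0.806, 0.592, -0.001, 0.002]
wrist_force: [3.9, -8.7, -1.7]
opening: 0.0093
t12.43 th2.40 r0.1999 pull1.4 outward-6.4 lat-7.1 torque [-1.46 -0.74 -0.07] op0.0093
t: 12.68
position: [0.5326, 0.0996, 0.0959]
tcp_rot: [0.806, 0.592, -0.001, 0.002]
wrist_force: [2.8, -9.2, 4.2]
opening: 0.0095
t12.68 th1.74 r0.1998 pull-4.4 outward-5.3 lat-7.9 torque [-1.34 -0.39 -0.11] op0.0095
```

```bash
python3 -m pendant '[[[-0.02,-0.06,0,0,0,0],[0,0,0,0,0,0],[0,0,0,0,0,0]]]' ; python3 st.py; python3 - <<'E'
from h import *
crop("scene",290,130,410,220,"pics/s4.png"); crop("top",420,130,520,255,"pics/t4.png")
E
```

```text
t: 12.93
position: [0.5325, 0.0995, 0.0959]
tcp_rot: [0.807, 0.591, 0.001, 0.0]
wrist_force: [3.0, -2.6, 2.8]
opening: 0.0089
t12.93 th1.74 r0.1997 pull-2.9 outward-3.6 lat-1.6 torque [-0.37 -0.76 -0.07] op0.0089
pics/s4.png 6.666666666666667
pics/t4.png 4.8
```

View pics/s4.png

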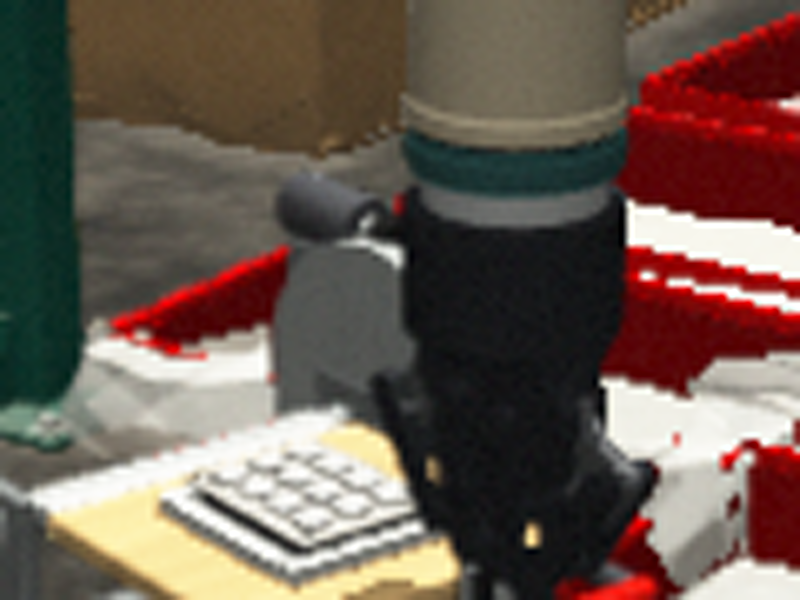

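View pics/t4.png

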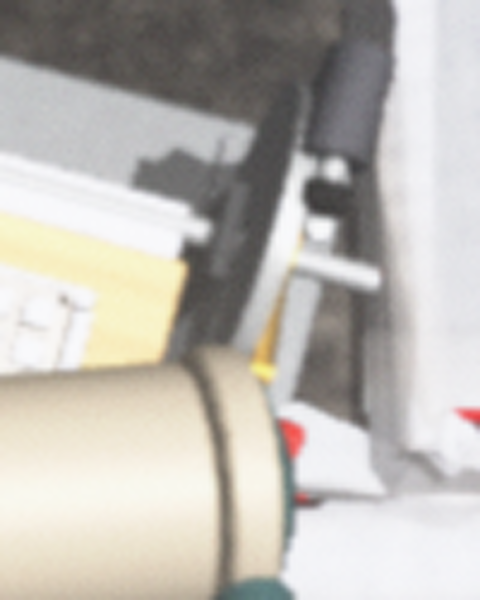

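The bob is back at top (480,222), its armed position. I'll check whether the board is really on its stop.

```bash
python3 -m pendant '[[[0,0,-0.04,0,0,0],[0,0,0,0,0,0],[0,0,0,0,0,0]]]' ; python3 st.py; python3 - <<'E'
from h import *
crop("scene",290,190,410,280,"pics/s5.png")
H=np.array([.725,.0395,.105]);y=np.radians(-17.5);u=np.array([-np.sin(y),np.cos(y),0])
for th in(0,2,4):
  r=np.radians(th);M=H+np.array([-.2*np.cos(r)*np.cos(y),-.2*np.cos(r)*np.sin(y),.2*np.sin(r)])
  print(th,((proj("scene",[M+.0675*u,M-.0675*u])-[290,190])*6.667).round(0).tolist())
E
```

```text
t: 13.28
position: [0.5326, 0.0995, 0.0957]
tcp_rot: [0.806, 0.591, 0.001, 0.001]
wrist_force: [2.1, -2.9, 12.8]
opening: 0.0095
t13.28 th1.70 r0.1997 pull-12.9 outward-2.5 lat-2.1 torque [-0.51 -0.3  -0.04] op0.0095
pics/s5.png 6.666666666666667
0 [[343.0, 292.0], [636.0, 187.0]]
2 [[342.0, 274.0], [636.0, 170.0]]
4 [[342.0, 255.0], [636.0, 152.0]]
```

View pics/s5.png

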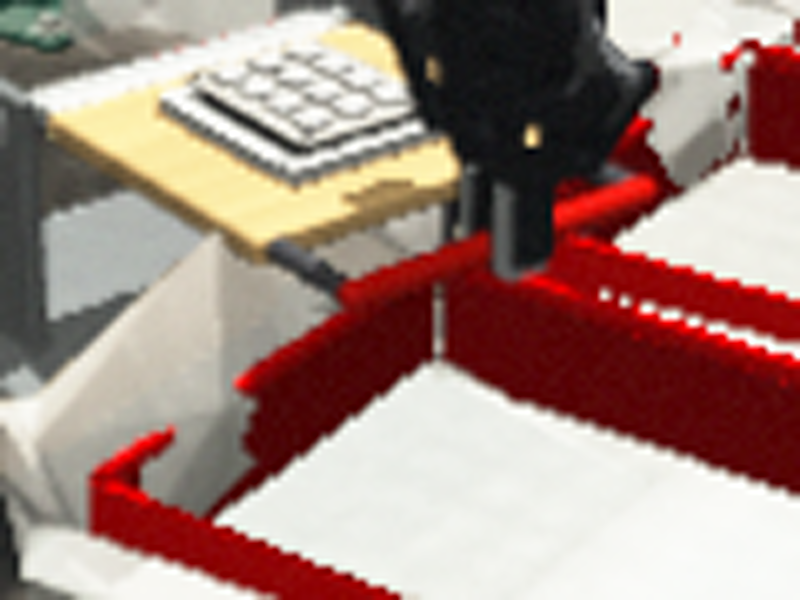

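The bar's left end at crop (343,293) matches the 0° prediction and the stop is hard, so the board is flat with the pawl armed. Next I'll raise it to about 26°, past 24° but short of the third notch.

```bash
python3 -m pendant '[[[0.01,-0.02,0.08,0,0,0],[0,0,0.08,0,0,0],[0.001,0,0.1,0,0,0],[0.003,-0.001,0.1,0,0,0],[0.005,-0.001,0.1,0,0,0]]]' ; python3 st.py; python3 -m pendant '[[[0.008,-0.002,0.11,0,0,0],[0.01,-0.003,0.11,0,0,0],[0.012,-0.004,0.11,0,0,0],[0.015,-0.005,0.11,0,0,0],[0.018,-0.006,0.11,0,0,0]]]' ; python3 st.py 1.2 14
```

```text
t: 13.75
position: [0.5329, 0.0993, 0.1115]
tcp_rot: [0.807, 0.591, 0.0, -0.0]
wrist_force: [8.0, -1.8, -4.4]
opening: 0.0094
t13.75 th6.20 r0.2004 pull3.5 outward-8.6 lat0.7 torque [ 0.   -0.87 -0.04] op0.0094
t: 14.17
position: [0.5356, 0.0985, 0.1334]
tcp_rot: [0.806, 0.591, 0.001, -0.0]
wrist_force: [7.8, 0.6, -5.3]
opening: 0.0091
t14.17 th12.52 r0.2012 pull3.6 outward-8.2 lat3.0 torque [ 0.03 -0.97 -0.01] op0.0091
 12.5-> 13.7 [ 0.023 -0.007  0.102]
 13.7-> 14.9 [ 0.025 -0.008  0.101]
 14.9-> 16.1 [ 0.027 -0.008  0.101]
 16.1-> 17.3 [ 0.029 -0.009  0.1  ]
 17.3-> 18.5 [ 0.031 -0.01   0.1  ]
 18.5-> 19.7 [ 0.033 -0.01   0.099]
 19.7-> 20.9 [ 0.035 -0.011  0.098]
 20.9-> 22.1 [ 0.037 -0.012  0.097]
 22.1-> 23.3 [ 0.039 -0.012  0.097]
 23.3-> 24.5 [ 0.04  -0.013  0.096]
 24.5-> 25.7 [ 0.042 -0.013  0.095]
 25.7-> 26.9 [ 0.044 -0.014  0.094]
 26.9-> 28.1 [ 0.046 -0.015  0.093]
 28.1-> 29.3 [ 0.048 -0.015  0.092]
```

```bash
python3 -m pendant '[[[0.045,-0.01,0.1,0,0,0],[0.045,-0.01,0.1,0,0,0],[0.03,-0.008,0.1,0,0,0],[0.03,-0.009,0.1,0,0,0],[0.031,-0.01,0.1,0,0,0]]]' ; python3 st.py; python3 -m pendant '[[[0.033,-0.01,0.1,0,0,0],[0.035,-0.011,0.098,0,0,0],[0.037,-0.012,0.097,0,0,0],[0.02,-0.007,0.05,0,0,0],[0,0,0,0,0,0]]]' ; python3 st.py 1 6
```

```text
t: 14.58
position: [0.5402, 0.0969, 0.1535]
tcp_rot: [0.806, 0.591, -0.002, -0.002]
wrist_force: [0.3, 3.9, -3.3]
opening: 0.0096
t14.58 th18.40 r0.2019 pull3.4 outward-0.2 lat3.8 torque [ 0.6   0.26 -0.07] op0.0096
t: 15.0
position: [0.5448, 0.0955, 0.1685]
tcp_rot: [0.806, 0.591, -0.001, -0.002]
wrist_force: [-4.2, 5.6, 0.8]
opening: 0.0093
t15.00 th22.85 r0.2026 pull1.4 outward5.6 lat4.0 torque [ 0.97  0.8  -0.02] op0.0093
 22.9-> 23.9 [ 0.033 -0.01   0.08 ]
 23.9-> 24.9 [ 0.034 -0.011  0.079]
 24.9-> 25.9 [ 0.036 -0.011  0.079]
 25.9-> 26.9 [ 0.037 -0.012  0.078]
 26.9-> 27.9 [ 0.038 -0.012  0.078]
 27.9-> 28.9 [ 0.04  -0.012  0.077]
```

```bash
python3 -m pendant '[[[0.02,-0.01,0.085,0,0,0],[0.033,-0.011,0.08,0,0,0],[0.035,-0.011,0.079,0,0,0],[0.036,-0.012,0.078,0,0,0],[0,0,0,0,0,0]]]' ; python3 st.py; python3 - <<'E'
from h import *
crop("scene",290,130,410,220,"pics/s6.png")
H=np.array([.725,.0395,.105]);y=np.radians(-17.5);u=np.array([-np.sin(y),np.cos(y),0])
for th in(20,22,24,26,28,30):
  r=np.radians(th);M=H+np.array([-.2*np.cos(r)*np.cos(y),-.2*np.cos(r)*np.sin(y),.2*np.sin(r)])
  print(th,((proj("scene",[M+.0675*u,M-.0675*u])-[290,130])*6.667).round(0).tolist())
E
```

```text
t: 15.42
position: [0.5497, 0.0939, 0.1811]
tcp_rot: [0.806, 0.591, -0.001, -0.003]
wrist_force: [-2.8, 4.9, -1.3]
opening: 0.0091
t15.42 th26.69 r0.2032 pull3.0 outward3.1 lat3.9 torque [ 1.   0.9 -0. ] op0.0091
pics/s6.png 6.666666666666667
20 [[320.0, 499.0], [620.0, 404.0]]
22 [[315.0, 479.0], [616.0, 385.0]]
24 [[310.0, 459.0], [612.0, 367.0]]
26 [[305.0, 439.0], [607.0, 348.0]]
28 [[299.0, 419.0], [601.0, 329.0]]
30 [[293.0, 399.0], [596.0, 310.0]]
```

View pics/s6.png

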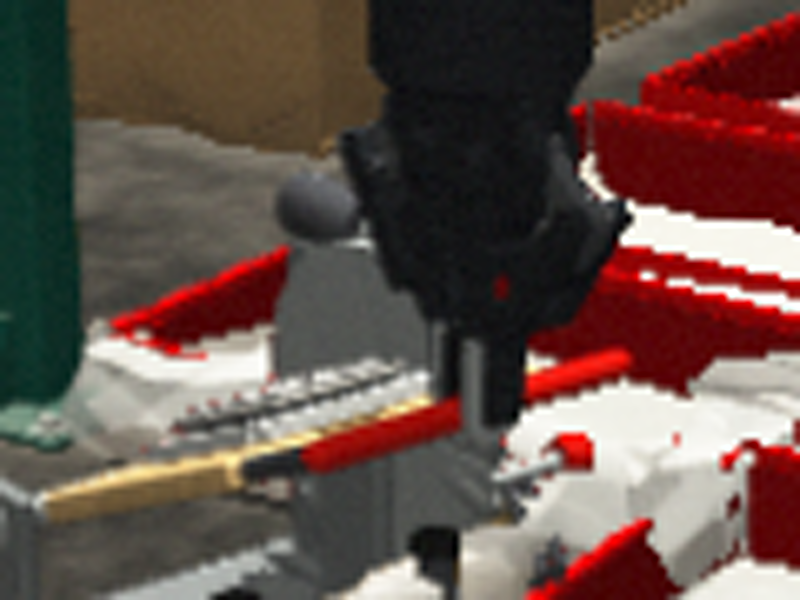

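Bar ends at crop (307,459) and (630,358) correspond to about 24.3°. I'll add roughly 2° to be surely past the catch, then let back slowly.

```bash
python3 -m pendant '[[[0.036,-0.005,0.08,0,0,0],[0.036,-0.01,0.08,0,0,0],[0,0,0,0,0,0]]]' ; python3 st.py; python3 -m pendant '[[[-0.03,0.01,-0.07,0,0,0],[-0.03,0.01,-0.07,0,0,0],[-0.03,0.01,-0.07,0,0,0],[0,0,0,0,0,0]]]' ; python3 st.py;
```

```text
t: 15.72
position: [0.5527, 0.093, 0.1879]
tcp_rot: [0.806, 0.591, -0.001, -0.002]
wrist_force: [-4.6, 5.0, 1.7]
opening: 0.0095
t15.72 th28.80 r0.2037 pull1.4 outward6.0 lat3.4 torque [ 0.83  0.79 -0.09] op0.0095
t: 16.05
position: [0.5488, 0.0942, 0.179]
tcp_rot: [0.806, 0.591, -0.001, -0.002]
wrist_force: [-4.5, 5.2, 2.0]
opening: 0.0092
t16.05 th26.05 r0.2032 pull0.8 outward6.1 lat3.6 torque [ 0.78  0.62 -0.08] op0.0092
```

```bash
python3 -m pendant '[[[-0.015,0.005,-0.035,0,0,0],[-0.015,0.005,-0.035,0,0,0],[0,0,0,0,0,0]]]' ; python3 st.py; python3 -m pendant '[[[-0.015,0.005,-0.035,0,0,0],[-0.015,0.005,-0.035,0,0,0],[0,0,0,0,0,0]]]' ; python3 st.py
```

```text
t: 16.3
position: [0.5478, 0.0945, 0.1766]
tcp_rot: [0.806, 0.591, -0.001, -0.002]
wrist_force: [-4.2, 5.1, 2.6]
opening: 0.0091
t16.30 th25.31 r0.2030 pull0.0 outward6.2 lat3.6 torque [ 0.69  0.65 -0.1 ] op0.0091
t: 16.55
position: [0.5468, 0.0948, 0.1739]
tcp_rot: [0.806, 0.591, -0.001, -0.002]
wrist_force: [-4.8, 4.0, 2.4]
opening: 0.0094
t16.55 th24.49 r0.2029 pull0.2 outward6.2 lat2.4 torque [ 0.7   0.51 -0.1 ] op0.0094
```

```bash
python3 -m pendant '[[[-0.04,0.02,-0.01,0,0,0],[0,0,0,0,0,0]]]' ; python3 st.py; python3 -m pendant '[[[-0.007,0.002,-0.02,0,0,0],[0,0,0,0,0,0]]]' ; python3 st.py
```

```text
t: 16.72
position: [0.5467, 0.0949, 0.1737]
tcp_rot: [0.806, 0.591, -0.0, -0.0]
wrist_force: [-3.8, 2.2, 3.3]
opening: 0.0093
t16.72 th24.42 r0.2029 pull-1.2 outward5.3 lat1.0 torque [ 0.37  0.29 -0.13] op0.0093
t: 16.88
position: [0.5464, 0.095, 0.1728]
tcp_rot: [0.806, 0.591, -0.0, -0.0]
wrist_force: [-3.4, 3.2, 5.2]
opening: 0.0091
t16.88 th24.16 r0.2029 pull-3.1 outward5.9 lat2.0 torque [ 0.41  0.43 -0.03] op0.0091
```

```bash
python3 -m pendant '[[[0,0,0,0,0,0]]]' ; python3 st.py; python3 - <<'E'
from h import *
crop("scene",290,130,410,220,"pics/s7.png")
E
```

```text
t: 16.97
position: [0.5464, 0.095, 0.1728]
tcp_rot: [0.806, 0.591, -0.0, -0.0]
wrist_force: [-4.9, 2.6, 4.3]
opening: 0.0092
t16.97 th24.16 r0.2028 pull-1.7 outward6.7 lat1.0 torque [ 0.39  0.46 -0.09] op0.0092
pics/s7.png 6.666666666666667
```

View pics/s7.png

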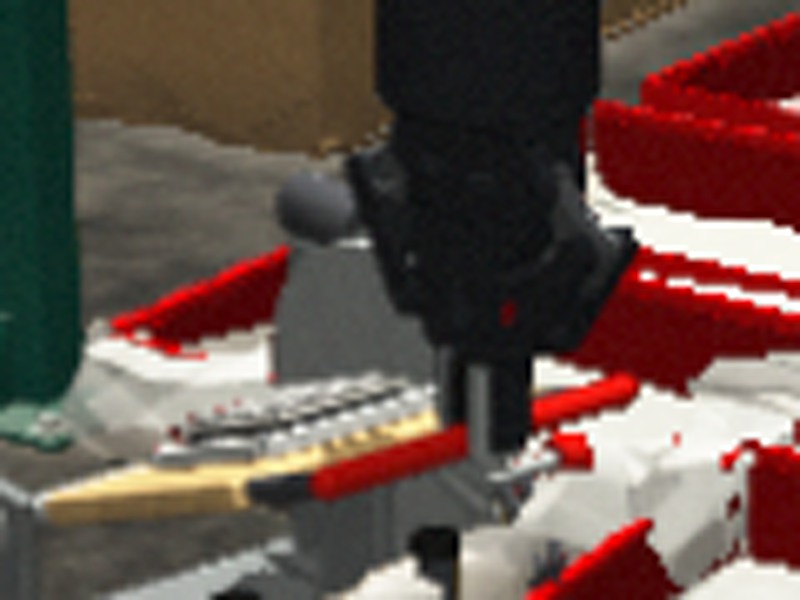

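The bar's left end at crop (315,483) gives about 21.8°, and the downward force is starting to build. One small test will show whether the board is held.

```bash
python3 -m pendant '[[[-0.007,0.002,-0.02,0,0,0],[0,0,0,0,0,0],[0,0,0,0,0,0]]]' ; python3 st.py
```

```text
t: 17.27
position: [0.5463, 0.095, 0.1724]
tcp_rot: [0.806, 0.591, -0.0, -0.0]
wrist_force: [-4.2, 2.5, 6.4]
opening: 0.0095
t17.27 th24.04 r0.2028 pull-4.0 outward6.9 lat1.1 torque [ 0.39  0.52 -0.1 ] op0.0095
```

Held: the force grew by 2.3 N for only 0.1° of travel. I'll relieve the load, then open the gripper.

```bash
python3 -m pendant '[[[-0.03,0.012,0.05,0,0,0],[0,0,0,0,0,0],[0,0,0,0,0,0]]]' ; python3 st.py; python3 -m pendant '[[[0,0,0,0,0,0],[0,0,0,0,0,0],[0,0,0,0,0,0]]]' 0.32; python3 st.py
```

```text
t: 17.52
position: [0.5467, 0.0949, 0.1738]
tcp_rot: [0.806, 0.591, 0.001, 0.001]
wrist_force: [0.8, 1.1, 0.7]
opening: 0.0092
t17.52 th24.43 r0.2030 pull-0.8 outward-0.1 lat1.3 torque [ 0.04 -0.33 -0.12] op0.0092
t: 17.77
position: [0.5456, 0.095, 0.173]
tcp_rot: [0.806, 0.591, -0.001, 0.0]
wrist_force: [0.2, -0.7, 0.3]
opening: 0.0276
t17.77 th24.11 r0.2036 pull-0.5 outward-0.2 lat-0.6 torque [ 0.03  0.   -0.01] op0.0276
```

```bash
python3 -m pendant '[[[0,0,0.15,0,0,0],[0,0,0.2,0,0,0],[0,0,0.3,0,0,0],[0,0,0.4,0,0,0],[0,0,0.5,0,0,0]]]'; python3 -m pendant '[[[0,0,0.7,0,0,0],[0,0,0.7,0,0,0],[-0.4,0.4,0.5,0,0,0],[-0.7,0.6,0,0,0,0],[-0.7,0.6,0,0,0,0]]]';python3 -m pendant '[[[-0.7,0.6,0,0,0,0],[-0.7,0.6,0,0,0,0],[-0.7,0.6,0,0,0,0],[-0.7,0.6,0,0,0,0],[0,0,0,0,0,0]]]'; python3 - <<'E'
from h import *
s=arm.get_image("scene");t=arm.get_image("top")
cv2.imwrite("pics/top8.png",t[:,:,::-1]);cv2.imwrite("pics/scene8.png",s[:,:,::-1])
crop("scene",290,130,410,220,"pics/s8.png",s); crop("top",340,110,520,260,"pics/t8.png",t)
H=np.array([.725,.0395,.105]);y=np.radians(-17.5);u=np.array([-np.sin(y),np.cos(y),0])
for th in(12.5,22,24,31.5):
  r=np.radians(th);M=H+np.array([-.2*np.cos(r)*np.cos(y),-.2*np.cos(r)*np.sin(y),.2*np.sin(r)])
  print(th,((proj("scene",[M+.0675*u,M-.0675*u])-[290,130])*6.667).round(0).tolist(),((proj("top",[M+.0675*u,M-.0675*u])-[340,110])*4).round(0).tolist())
E
```

```text
t: 18.18
position: [0.5453, 0.0953, 0.2358]
tcp_rot: [0.806, 0.591, -0.001, -0.0]
wrist_force: [0.8, -1.0, 0.4]
opening: 0.0274
t: 18.6
position: [0.4745, 0.1597, 0.3137]
tcp_rot: [0.807, 0.59, 0.002, 0.001]
wrist_force: [0.6, 0.6, -0.8]
opening: 0.0273
t: 19.02
position: [0.3566, 0.2586, 0.3127]
tcp_rot: [0.805, 0.594, 0.0, -0.002]
wrist_force: [0.1, -0.6, -0.4]
opening: 0.0275
pics/s8.png 6.666666666666667
pics/t8.png 4.0
12.5 [[334.0, 574.0], [631.0, 475.0]] [[116.0, 546.0], [386.0, 624.0]]
22 [[315.0, 479.0], [616.0, 385.0]] [[127.0, 518.0], [404.0, 597.0]]
24 [[310.0, 459.0], [612.0, 367.0]] [[129.0, 510.0], [408.0, 590.0]]
31.5 [[288.0, 385.0], [591.0, 296.0]] [[140.0, 478.0], [425.0, 559.0]]
```

View pics/s8.png

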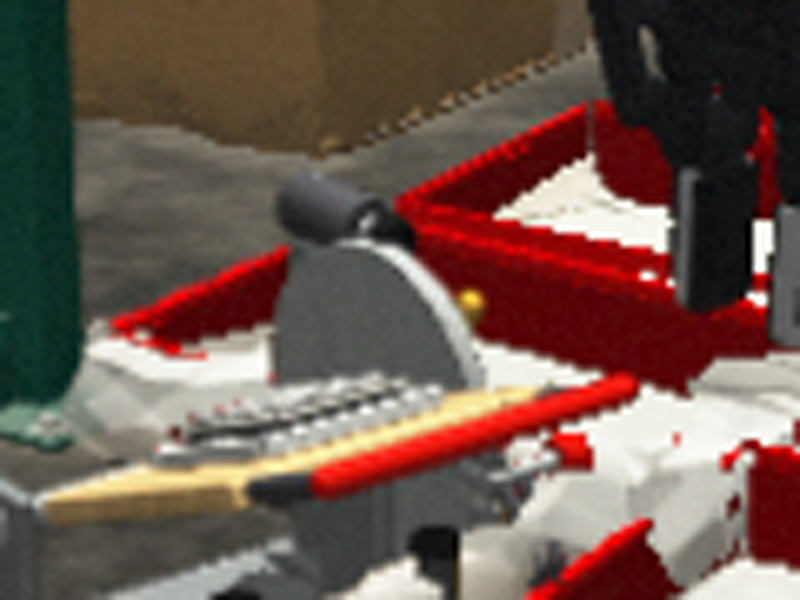

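View pics/top8.png

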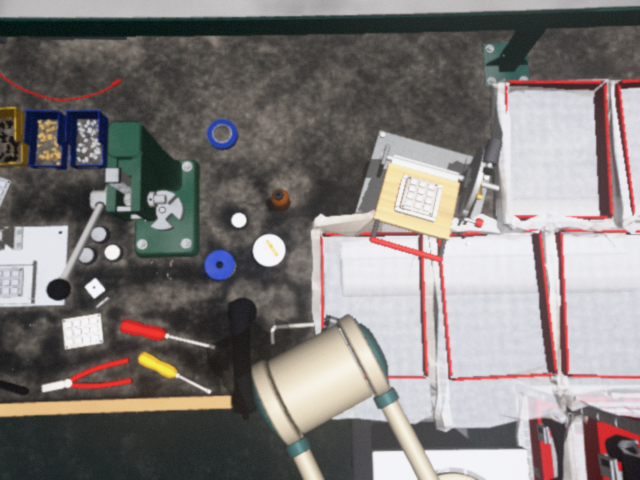

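The board stands free with its bar ends at crop (317,482) and (632,385), matching 22°. The bob is at top (479,223) and the bystanders are where they were. The arm is clear, so I'm handing in.

```bash
python3 -m pendant '[[[0,0,0,0,0,0],[0,0,0,0,0,0]]]'; python3 -c "
from h import *
crop('scene',290,130,410,220,'pics/s9.png')
a=cv2.imread('pics/s8.png')[250:520,:620].astype(int);b=cv2.imread('pics/s9.png')[250:520,:620].astype(int);print(abs(a-b).mean())
print(arm.hand_in())"
```

```text
t: 19.28
position: [0.3628, 0.2548, 0.3116]
tcp_rot: [0.807, 0.591, 0.0, 0.0]
wrist_force: [0.4, 0.2, 0.4]
opening: 0.0276
pics/s9.png 6.666666666666667
1.5988709677419355
the job is handed in; nothing more can be done
None
```

The board is propped at its second notch (22°) with the pawl armed, and the job was handed in at about 19.5 s.

- **Lift:** I gripped the red bar from above and raised the board from 31.5° until the dog met the buffer at about 56°. I held roughly 9.4 N for over half a second. The highest pull I read was 9.5 N, well under the 14 N limit. The pictures showed the pawl's bob tipped outward.
- **Lowering:** I took the board down at about 12°/s or slower until it was flat. The bar matched the 0° position in the picture and the stop was hard. The bob was back in its armed position.
- **Propping:** I raised it to about 26°, let it back onto the second notch, relieved the load and released the bar.

**Last checks:** In the last views checked, after release, the bar matched 22° to within a pixel or so. A second picture just before hand-in showed no change. The bystanders look unmoved and the arm was clear.

**What disagreed or ran high:**
- The angle worked out from the arm's own position read about 2° too high at the end, because the bar shifted in the grip. I relied on the pictures instead.
- Testing that the board was fully flat pressed it briefly onto its stop with about 13 N. Testing the notch pressed down about 4 N.
- One sideways correction during lowering went the wrong way and gave up to about 8 N across the bar until I reversed it.

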